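# Mount a plaster figure in a spring-plunger post holder

### The job

Lift the white plaster figure out of the wooden rack and slide its brass rod, upright, down into the steel post holder on the dark wooden plinth, past the side spring plunger, until the plunger has clicked into the groove of the rod and the figure is fully home on the stop pad; then let go. Slide it in gently: do not ram the rod against the holder and do not crush the pad. Leave the dark figure and the other pieces on the bench where they are.

Things in the scene. Friction and masses are not known exactly. Their poses are not given: they have to be found in the camera images.
- figure: The figure to mount: white plaster drum and pebble on a brass rod, loose, 0.15 to 0.29 kg, 183 mm tall, z up the rod. Origin: centre of the rod's foot. Rod 16 mm in diameter, 110 mm long, foot tapering to 7 mm over the lowest 8 mm; brass collar 28 mm in diameter at 110 to 118 mm. Starts standing (leaning up to 2 degrees) in one of the rack's sockets, foot 15 mm above the bench.
- figure_drum (a point): Centre of the white plaster drum, 138 mm above the rod's foot: an upright eight-sided block, 42 mm across flats (flats face the figure's x and y axes and 45 degrees between), at 118 to 158 mm above the foot, best gripped here from above by a pair of parallel flats. On top of it a round plaster pebble 34 mm in diameter, at 158 to 183 mm.
- figure_foot (a point): Centre of the flat foot of the brass rod (the same point as the figure's origin). The rod's ring groove lies 41 to 51 mm above it, centre at 46 mm: neck 7 mm in diameter, sides sloping 55 degrees from the rod's axis.
- holder: Fixed dark wooden plinth, 130 x 130 x 18 mm, with an upright steel tube in its middle, 31 mm in outer diameter, the post holder: vertical bore 18.5 mm in diameter, slightly oiled. Origin: centre of the plinth's underside. Through a slot on the tube's +x side comes the spring plunger's brass barrel, 14 mm in diameter with a red end 18 mm in diameter, reaching 51 mm from the bore's axis.
- holder_mouth (a point): Centre of the top of the holder's flared mouth, on the bore's axis, 125 mm above the bench; opening 29 mm, narrowing to 19 mm at 6 mm below. Plunger and stop pad belong to an inner fitting clamped at a height set by eye: plunger axis 14 to 44 mm below the mouth, pad face 46 mm below that (60 to 90 mm below the mouth). This height is not measured: feel for it.
- plunger (a joint): How far the spring plunger is pushed back, m (0 = fully out, at most 0.006). Its round nose, 6 mm in diameter, at 0 stands 3.2 mm from the bore's axis. Spring 5 N at 0 plus 2 N per mm. The foot of the rod needs about 5 to 12 N of push to ride past it (not yet home); it reads about 1.8 to 4 mm on the full rod and drops below 0.8 mm with a downward tug as it clicks into the groove.
- pad (a joint): Compression of the sprung cork-faced stop pad at the bottom of the bore, in m (0 = free, grows downward); 6 N per mm. With the rod's foot on the free pad, the groove is centred on the plunger; a push of 3 to 8 N there is enough. More than 2.5 mm (15 N) crushes it.
- rack: Fixed light wooden block, 90 x 240 x 55 mm (x, y, z), two vertical square sockets 17.5 mm wide and 40 mm deep at x = 0, y = +60 and -60 mm in its frame. One holds the white figure, the other the dark figure. Origin: centre of its underside.
- dark_figure: Bystander: a smaller dark brown figure of two pebbles (up to 42 mm in diameter, 114 mm tall with its dark steel rod); stands loose in the other socket of the rack, its top 129 mm above the bench. Origin at the foot of its rod.
- cone: Bystander: loose white plaster cone, 52 mm wide, 85 mm high. Origin at the centre of its base.
- lump: Bystander: loose dark brown pebble shape, 60 mm wide, 48 mm high. Origin at the centre of its underside.
- offcut: Bystander: loose yellow block, 50 x 90 x 22 mm. Origin at the centre of its underside.
Things that resemble listed ones, but are neither listed nor needed, are in the scene too. Leave any purple look-alike of the figure alone. Of the things that look like the holder, take the one that is farthest to the robot's right at the start.

How it is judged:
On the way, in this order (a step that is already met when the one before it is completed fails the run):
1. the white figure is lifted clear of the rack, its foot more than 60 mm above the bench (height (world z) of figure_foot above 0.06 m), for 0.1 s.
2. the rod has entered the holder upright, its foot at least 10 mm below the mouth and within 5 mm of the bore's axis (z of figure_foot in the frame of holder_mouth below -0.01 m and horizontal distance between figure_foot and holder_mouth below 0.005 m and angle between figure's own z axis and vertical below 0.12 rad), for 0.1 s.
At the end, for the whole second after the job is handed in: The white figure stands in the holder, released and at rest (under 10 mm/s): foot more than 54 mm below the mouth and within 4 mm of the bore's axis, tilted less than 0.09 rad, the plunger dropped into the groove (pushed back less than 1 mm), the pad compressed less than 1.5 mm (z of figure_foot in the frame of holder_mouth below -0.054 m and horizontal distance between figure_foot and holder_mouth below 0.004 m and angle between figure's own z axis and vertical below 0.09 rad and value of joint plunger below 0.001 m and value of joint pad below 0.0015 m and linear speed of figure below 0.01 m/s); the robot touches nothing.
It fails at once if the stop pad is crushed: pressed in by more than 2.5 mm (15 N) (value of joint pad above 0.0025 m).
It fails at once if the figure is rammed or jammed against the holder with more than 35 N (contact force between figure and holder above 35 N).
It fails at once if the white figure is tipped by more than 0.5 rad (angle between figure's own z axis and vertical above 0.5 rad).
It fails at once if the dark figure is moved by more than 20 mm (distance of dark_figure from where it was at the start of the episode above 0.02 m).
It fails at once if the cone, the lump or the yellow block is moved by more than 20 mm (distance of any of cone, lump, offcut from where it was at the start of the episode above 0.02 m).
It also fails if it takes over 67 s, if anything falls off the work surface, if the arm or the gripper's body presses on something with over 40 N, if the wrist force passes 120 N, or if a joint passes its speed limit or range.

### The arm

A 6-joint arm with a two-finger parallel gripper is mounted at the origin on the work surface. World frame = base frame: x ahead of the robot, y to its left, z up, the work surface at z = 0. Lengths are in m, angles in rad, forces in N, time in s.
With the tool pointing down it reaches from about 0.35 to 0.975 m from the base axis. Payload 4.9 kg.
Tool frame: the origin (TCP) lies on the centre line of the jaws, within the pads' length; the fingertips stand 8 mm ahead of it and the grasp point (between the pads) lies 11 mm behind it; z points along the fingers, y is the line along which they close (so a half turn about z gives the same grasp; the last joint's range is limited). The gripper opens to 85 mm and grips with 20 to 120 N. Pads are 22 mm wide; open, the fingers measure 114 mm over their backs; the gripper's body (76 mm by 85 mm) begins 54 mm behind the grasp point. The pads swing forward as they close: fully open they stand 13 mm farther back than shut.
Start: joints at [1.125, 0.053, 1.613, -0, 1.476, -0.119], TCP at [0.201, 0.592, 0.239] pointing down, gripper open.
Joint ranges: [-3.01, 3.01], [-1.01, 2.22], [0.06, 2.58], [-1.02, 4.17], [0.09, 2.62], [-3.14, 3.14]. Speed limits (rad/s): [2.57, 2.57, 3.14, 3.14, 3.14, 3.14].

### API

Orientations are given as a rotation vector (axis times angle).
In Python, from station import ctrl gives the robot as it stands.
- The arm moves only by the shell command python3 -m jog 'ROWS' [FORCE]. ROWS is a JSON list of rows, 1 to 20 of them, each written [opening, [dx, dy, dz], [rx, ry, rz]]: the finger opening in m, then dx, dy, dz in units of 5 mm, then a rotation vector rx, ry, rz in rad; each row is the pose to reach, as a shift and turn from the pose commanded when the command began, along the tool's axes at that moment; what a row does not reach only later rows make up. A row lasts 1/12 s, in which the tool goes at most 0.0417 m and 0.125 rad, less where a joint would pass 70% of its speed; a pose out of reach is approached as far as the arm can. The fingers move at their own pace and stop on an object; FORCE is the grip in N (left out, the last holds). Time passes only in rows, so rows that do not move let the fingers close. It prints the time, the measured TCP pose, the force, the opening and the grip force at its end. Input that does not fit is refused with a message, and nothing moves.
- ctrl.get_obs(): the state, without advancing time (a new reading comes with each control period).
- ctrl.get_image(name): name is "side" or "top"; returns the picture (420x560x3 uint8, red, green, blue); there is no depth.
- ctrl.camera_params(name): a dict with "fx", "fy", "cx", "cy" (pixels), "T" (4x4, takes a point from camera to world coordinates). Camera axes: x right, y down, z forward; pixel columns grow to the right and rows downward; lengths in m; the calibration is good to about 2 mm. A picture is of the moment at which its call begins. camera_params takes no time and is no camera call.
- ctrl.finish_job(): hands the job in; it is judged then, once.
Trained networks look in the newest picture that a camera, given by its name, has taken for a name from the list of things; names that differ only in an ending like _2 or _b are one class to them, and where a whole thing is asked for, a point or a joint stands for the part that bears it (a point fixed in the world has none). Each returns a list of dicts, best first, with "p" (0 to 1); they miss things now and then, are a little off and sometimes report something else, mostly with a low value. They report only what shows in the picture. A call takes as long as a camera call. They do not tell look-alikes from the thing itself.
- ctrl.find_in(camera, thing): "extent" ([left, top, right, bottom] in pixels, round what is visible of it).
- ctrl.cut_out(camera, thing): "mask" (420x560 bool, what is visible of it) and "extent" ([left, top, right, bottom] in pixels, round what is visible of it).
- ctrl.tip_of(camera, thing): "xy" ([column, row] in pixels: a listed point, or the origin of a listed thing).
The state is a dict: "t": time; "q": joint angles; "dq": joint speeds; "effort": joint torques, N m; "tool_pos": TCP position; "tool_rot": TCP orientation; "contact_force": force on the tool from outside, world axes, zero at the start; "wrist_torque": the same for the moment, N m; "opening": finger opening in m; "grip_force": force on a finger pad.
Only numpy, scipy, OpenCV 4.12 (cv2) and the standard library are available. Lean on these libraries where they do the work, as an engineer would, in place of code of your own. Each camera call takes 0.05 s, during which the arm holds its last target. There are 200 camera calls.

## Working session

There is one attempt and no reset: what is moved stays moved. The work goes in short steps, Python scripts to look and compute and a shell command to move; the robot and the scene stay as the last step left them, time stands still between calls to the robot, and variables do not carry over. Pictures are saved under pics/ and viewed, at most 10 in all, crops included, and the job is handed in when it is done.

```bash
mkdir -p pics; cat > h.py <<'E'
import numpy as np, cv2
from scipy.spatial.transform import Rotation as R
from station import ctrl
def proj(cam,P):
    c=ctrl.camera_params(cam);T=np.linalg.inv(np.array(c["T"]))
    p=T[:3,:3]@np.array(P,float)+T[:3,3]
    return np.array([c["fx"]*p[0]/p[2]+c["cx"],c["fy"]*p[1]/p[2]+c["cy"]])
def ray(cam,uv):
    c=ctrl.camera_params(cam);T=np.array(c["T"])
    d=T[:3,:3]@np.array([(uv[0]-c["cx"])/c["fx"],(uv[1]-c["cy"])/c["fy"],1]);return T[:3,3],d
def at_z(cam,uv,z):
    o,d=ray(cam,uv);return o+d*(z-o[2])/d[2]
E
python3 - <<'E'
from h import *
a=[ctrl.get_image(n) for n in("top","side")]
for n,i in zip(("top","side"),a):
    cv2.imwrite(f"pics/{n}0.png",cv2.cvtColor(i,cv2.COLOR_RGB2BGR))
    print(n,np.round(ctrl.camera_params(n)["T"],3).tolist(),ctrl.camera_params(n)["fx"])
    for t in("figure_drum","holder_mouth","rack","dark_figure","holder","cone","lump","offcut"):
        print(t,[(np.round(d["xy"]).tolist(),round(d["p"],2)) for d in ctrl.tip_of(n,t)])
print(ctrl.get_obs())
E
```

```text
top [[-0.005, -0.985, 0.175, 0.354], [-1.0, 0.008, 0.014, -0.005], [-0.015, -0.175, -0.985, 1.335], [0.0, 0.0, 0.0, 1.0]] 535.3627487854942
figure_drum [([354.0, 168.0], 0.94), ([336.0, 229.0], 0.73), ([351.0, 283.0], 0.59)]
holder_mouth [([205.0, 218.0], 0.73), ([138.0, 136.0], 0.73)]
rack [([357.0, 231.0], 0.56)]
dark_figure [([381.0, 231.0], 0.65)]
holder [([154.0, 151.0], 0.78), ([215.0, 225.0], 0.75)]
cone [([284.0, 147.0], 0.67)]
lump [([285.0, 280.0], 0.81)]
offcut [([236.0, 144.0], 0.56), ([334.0, 236.0], 0.18)]
side [[-0.958, -0.157, 0.239, 0.328], [-0.285, 0.47, -0.835, 0.895], [0.019, -0.869, -0.495, 0.648], [0.0, 0.0, 0.0, 1.0]] 531.4946016616569
figure_drum [([257.0, 165.0], 0.71), ([370.0, 181.0], 0.69), ([314.0, 172.0], 0.6)]
holder_mouth [([102.0, 290.0], 0.69), ([260.0, 259.0], 0.58)]
rack [([308.0, 219.0], 0.92)]
dark_figure [([163.0, 275.0], 0.17)]
holder [([258.0, 313.0], 0.92), ([111.0, 347.0], 0.55)]
cone [([192.0, 244.0], 0.89)]
lump [([345.0, 268.0], 0.64), ([194.0, 243.0], 0.29)]
offcut [([164.0, 274.0], 0.71)]
{'t': 0.9, 'q': array([ 1.12500658e+00,  5.26884939e-02,  1.61289330e+00,  1.68833163e-05,
        1.47602898e+00, -1.19009994e-01]), 'dq': array([-0.00073601,  0.00147321,  0.00212412, -0.00048708, -0.00079758,
       -0.00173501]), 'effort': array([-5.07809691e-04, -3.93689847e+01, -3.70464814e+01, -1.16537158e-04,
        4.96746234e-04, -6.92368147e-06]), 'tool_pos': array([0.20061289, 0.59190412, 0.23931472]), 'tool_rot': array([-5.11022620e-01, -3.09973017e+00,  1.99762276e-05]), 'contact_force': array([-0.55137315,  0.21213851, -0.48818937]), 'wrist_torque': array([-0.01913488, -0.00170774,  0.02922779]), 'grip_force': 0.0, 'opening': 0.08553527837159071}
```

View pics/top0.png

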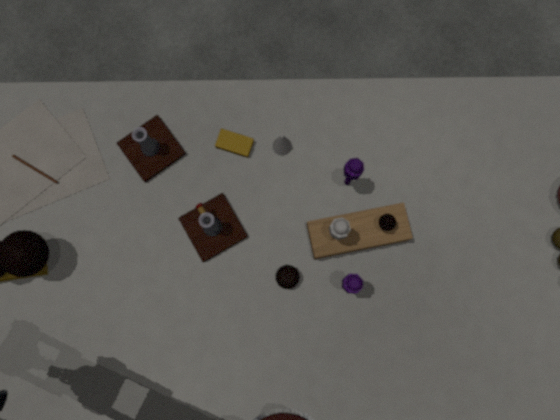

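View pics/side0.png

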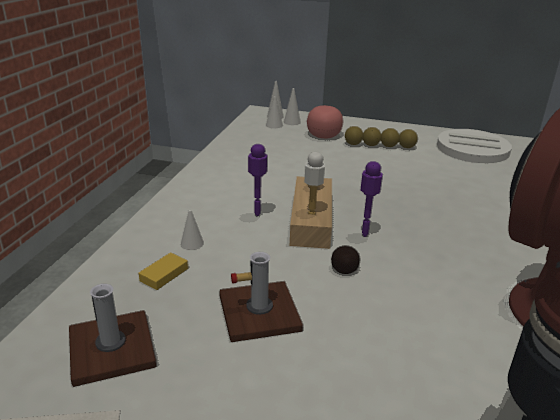

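Both pictures agree on the layout. Candidates for the figure:
- White figure in the rack: top (339,228), side (314,172).
- Purple look-alike A: top (354,168), side (257,165).
- Purple look-alike B: top (352,283), side (371,181).

I choose the white one. Candidates for the holder are top (207,218) / side (260,259) and top (139,134) / side (102,290). Image right is -y, the robot's right, so I choose (207,218).

```bash
cat > tri.py <<'E'
from h import *
from scipy.optimize import least_squares
def tri(uvt,uvs):
    f=lambda P:np.r_[proj("top",P)-uvt,proj("side",P)-uvs]
    r=least_squares(f,[.5,0,.1]);return r.x,np.abs(r.fun).max()
E
python3 - <<'E'
from tri import *
a={n:cv2.cvtColor(ctrl.get_image(n),cv2.COLOR_RGB2BGR) for n in("top","side")}
cr=[cv2.resize(a["top"][205:250,310:370],(400,300),interpolation=cv2.INTER_CUBIC),cv2.resize(a["side"][145:220,265:365],(400,300),interpolation=cv2.INTER_CUBIC),
cv2.resize(a["top"][195:240,180:240],(400,300),interpolation=cv2.INTER_CUBIC),cv2.resize(a["side"][240:315,215:315],(400,300),interpolation=cv2.INTER_CUBIC)]
im=np.vstack([np.hstack(cr[:2]),np.hstack(cr[2:])]);im=cv2.convertScaleAbs(im,alpha=1.7)
cv2.imwrite("pics/crop.png",im)
def near(l,uv): return np.array(min((d["xy"] for d in l),key=lambda x:np.hypot(*(np.array(x)-uv))))
for t,u,v in(("figure_drum",(339,228),(314,172)),("figure_foot",(341,236),(312,212)),("holder_mouth",(207,218),(260,259)),("holder",(215,225),(258,313)),("dark_figure",(381,231),(320,190))):
    A=near(ctrl.tip_of("top",t),u) if ctrl.tip_of("top",t) else None
    L=ctrl.tip_of("side",t);B=near(L,v) if L else None
    print(t,A,B,*(tri(A,B) if A is not None and B is not None else ()))
m=max(ctrl.cut_out("top","rack"),key=lambda d:d["p"])["mask"].astype(np.uint8)
r=cv2.minAreaRect(cv2.findNonZero(m));bp=np.array([at_z("top",p,.055)[:2] for p in cv2.boxPoints(r)]);print(np.round(bp,3).tolist(),at_z("top",r[0],.055))
E
```

```text
figure_drum [335.1 228.2] [313.2 176. ] [ 0.52630207 -0.12061895  0.14681647] 0.2628666986595931
figure_foot [334.4 235.8] [257.6 215.2] [ 0.59258291 -0.1214402   0.02160385] 26.451640160715414
holder_mouth [206.4 219.2] [258.1 255.7] [0.5549786  0.17213841 0.12468094] 0.8059686782616495
holder [213.8 226.1] [259.2 316.2] [ 0.55457204  0.17179749 -0.01041714] 1.0751856743062547
dark_figure [382.  227.2] None
[[0.559, -0.059], [0.606, -0.302], [0.512, -0.316], [0.466, -0.076]] [ 0.53514504 -0.18787586  0.055     ]
```

View pics/crop.png

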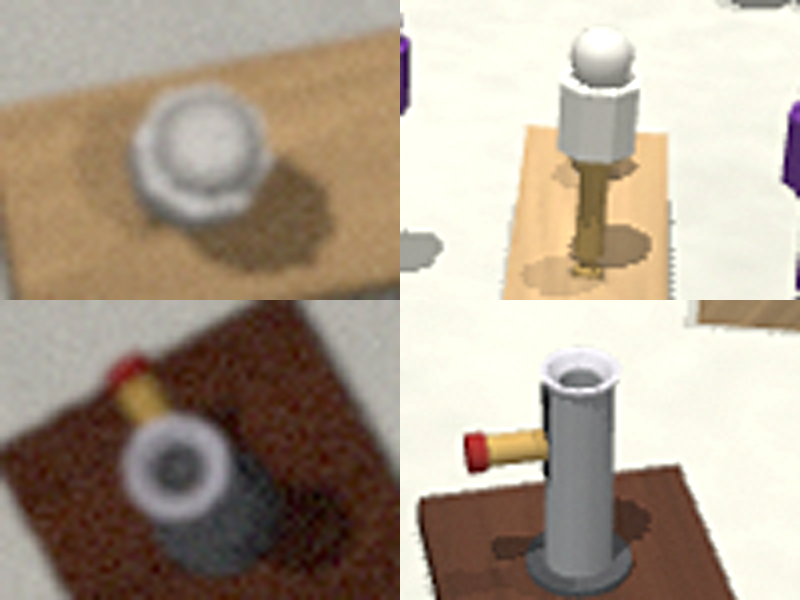

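The crop confirms a white octagonal drum with a pebble on a brass rod in the rack. It also shows a holder with a red-tipped brass plunger. Next I'll measure the drum's yaw and work out the tool-frame move.

```bash
cat >> h.py <<'E'
def totool(dP,rot=None):
    M=R.from_rotvec(ctrl.get_obs()["tool_rot"] if rot is None else rot).as_matrix();return M.T@np.array(dP,float)
def yaw():
    M=R.from_rotvec(ctrl.get_obs()["tool_rot"]).as_matrix();return np.degrees(np.arctan2(M[1,1],M[0,1]))
E
python3 - <<'E'
from tri import *
g=np.mean([ctrl.get_image("side").astype(float).mean(2) for _ in range(4)],0)
for r in range(168,182,2): print(r,np.round(g[r,302:329]).astype(int))
P=np.array([.526,-.121,.153])
for az in range(85,131,5):
    v=[proj("side",P+.0227*np.array([np.cos(t),np.sin(t),0]))[0] for t in np.radians(az+22.5+45*np.arange(-3,3))]
    print(az,np.round(v,1))
for u,v in(((354,168),(257,160)),((352,283),(371,181))): print(tri(u,v))
o=ctrl.get_obs()["tool_pos"];print(totool(np.array([.526,-.121,.239])-o),yaw())
E
```

```text
168 [148 151 143 101  92  94  98 110 125 132 138 137 136 140 152 154 151 133
 130 102  92  85  97 151 146 146 145]
170 [147 150 139  89  95  97  96  96  98  98  96  99  98  98  97  96  96  85
  85  87  88  86 111 152 147 146 145]
172 [148 151 141  90  95  97  97  97  99 101 100 101 101 100 101 102  98  87
  89  89  87  88 118 153 148 146 145]
174 [149 149 131  90  96  97  97  97  99 101 100 101 100 101 101 100  96  88
  89  88  87  94 127 152 148 148 147]
176 [140 144 124  93  96  97  97  97  99 101 101 100 100 101 101 101  96  88
  88  88  86 100 141 152 149 148 148]
178 [119 117 108  95  97  97  97  98 100 101 101 100 100 101 101 100  93  88
  89  89  87  94 117 122 121 124 130]
180 [120 116 104  95  96  97  97  98 100 101 100 100 101 100 101  99  91  89
  88  89  87  96 117 115 115 116 117]
85 [305.3 302.7 306.4 314.2 321.5 323.8]
90 [304.7 302.8 307.1 315.1 322.  323.7]
95 [304.2 303.  307.9 316.1 322.5 323.5]
100 [303.8 303.3 308.7 317.  323.  323.2]
105 [303.4 303.6 309.6 317.8 323.3 322.8]
110 [303.1 304.  310.5 318.6 323.6 322.4]
115 [302.9 304.5 311.4 319.4 323.8 321.9]
120 [302.8 305.1 312.3 320.2 323.9 321.3]
125 [302.7 305.7 313.3 320.9 323.9 320.7]
130 [302.7 306.4 314.2 321.5 323.8 320. ]
(array([ 0.66708395, -0.1673381 ,  0.14337357]), np.float64(0.3365890791424704))
(array([ 0.40529218, -0.155872  ,  0.13745231]), np.float64(0.032931845845155294))
[-5.37024166e-01 -5.70710037e-01  2.88964216e-04] 71.2736790304598
```

Units first: shifts go in units of 5 mm. So -0.571 m is -114.2, -0.537 m is -107.4.

```bash
python3 -m jog '[[0.085,[-107.4,-114.2,0],[0,0,0.197]],[0.085,[-107.4,-114.2,0],[0,0,0.197]],[0.085,[-107.4,-114.2,0],[0,0,0.197]],[0.085,[-107.4,-114.2,0],[0,0,0.197]],[0.085,[-107.4,-114.2,0],[0,0,0.197]],[0.085,[-107.4,-114.2,0],[0,0,0.197]],[0.085,[-107.4,-114.2,0],[0,0,0.197]],[0.085,[-107.4,-114.2,0],[0,0,0.197]],[0.085,[-107.4,-114.2,0],[0,0,0.197]],[0.085,[-107.4,-114.2,0],[0,0,0.197]],[0.085,[-107.4,-114.2,0],[0,0,0.197]],[0.085,[-107.4,-114.2,0],[0,0,0.197]],[0.085,[-107.4,-114.2,0],[0,0,0.197]],[0.085,[-107.4,-114.2,0],[0,0,0.197]],[0.085,[-107.4,-114.2,0],[0,0,0.197]],[0.085,[-107.4,-114.2,0],[0,0,0.197]],[0.085,[-107.4,-114.2,0],[0,0,0.197]],[0.085,[-107.4,-114.2,0],[0,0,0.197]],[0.085,[-107.4,-114.2,0],[0,0,0.197]],[0.085,[-107.4,-114.2,0],[0,0,0.197]]]' 40
python3 - <<'E'
from h import *
o=ctrl.get_obs()["tool_pos"];print(totool(np.array([.526,-.121,.144])-o),yaw(),ctrl.get_obs()["q"])
im=cv2.cvtColor(ctrl.get_image("side"),cv2.COLOR_RGB2BGR)
cv2.imwrite("pics/a.png",cv2.resize(im[40:260,180:440],(780,660-70)))
E
```

```text
t: 3.67
tool_pos: [0.5273, -0.1264, 0.2392]
tool_rot: [0.821, 3.031, -0.003]
contact_force: [-0.5, -0.2, -0.3]
opening: 0.0851
grip_force: 0.0
[0.00394932 0.00412755 0.09514769] 59.676469357163135 [-3.71607029e-01 -1.46312210e-01  1.80553237e+00 -1.75236022e-03
  1.48131970e+00 -1.41300326e+00]
```

View pics/a.png

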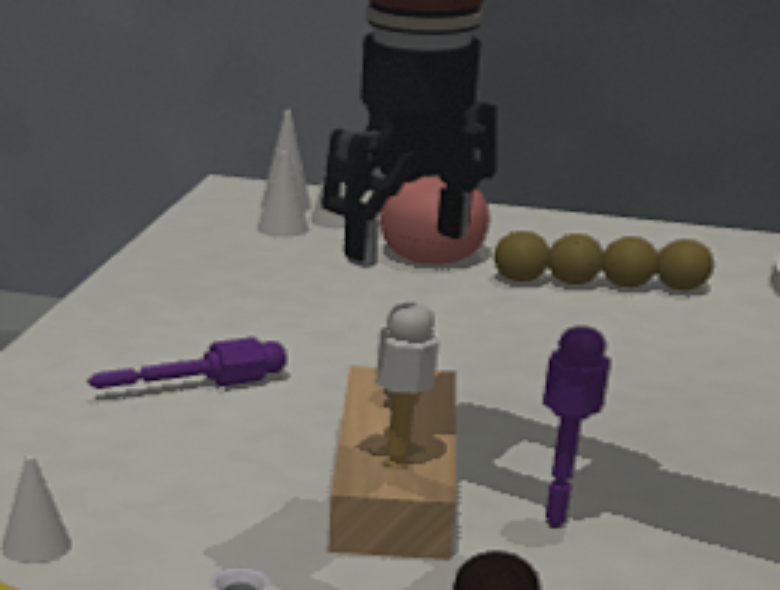

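The white figure is upright under the gripper at about (405,350). One purple look-alike has toppled on its own at (200,365), clear of the path. Descending to grip.

Converted, 0.095 m is 19, 0.088 m is 17.6.

```bash
python3 -m jog '[[0.085,[0,0,6],[0,0,0]],[0.085,[0,0,11],[0,0,0]],[0.085,[0,0,15],[0,0,0]],[0.085,[0,0,17.6],[0,0,0]],[0.085,[0,0,19],[0,0,0]],[0.085,[0,0,19],[0,0,0]]]' 40
python3 - <<'E'
from h import *
o=ctrl.get_obs();print(totool(np.array([.526,-.121,.144])-o["tool_pos"]),yaw())
im=cv2.cvtColor(ctrl.get_image("side"),cv2.COLOR_RGB2BGR);it=cv2.cvtColor(ctrl.get_image("top"),cv2.COLOR_RGB2BGR)
cv2.imwrite("pics/b.png",np.hstack([cv2.resize(im[130:230,265:365],(400,400),interpolation=2),cv2.resize(it[180:270,290:380],(400,400),interpolation=2)]))
E
```

```text
t: 4.22
tool_pos: [0.5249, -0.1203, 0.1428]
tool_rot: [-0.811, -3.032, -0.001]
contact_force: [-0.6, -0.7, 0.6]
opening: 0.0849
grip_force: 0.0
[-1.30312837e-03 -9.14017882e-05 -1.24630289e-03] 60.03646453074485
```

View pics/b.png

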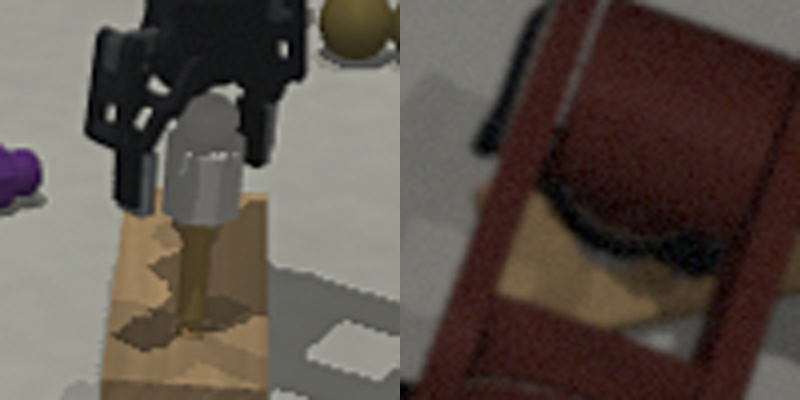

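The drum at (203,180) sits between the fingers, so I'll close the gripper.

```bash
python3 -m jog '[[0.0,[0,0,0],[0,0,0]],[0.0,[0,0,0],[0,0,0]],[0.0,[0,0,0],[0,0,0]],[0.0,[0,0,0],[0,0,0]],[0.0,[0,0,0],[0,0,0]],[0.0,[0,0,0],[0,0,0]],[0.0,[0,0,0],[0,0,0]],[0.0,[0,0,0],[0,0,0]]]' 60
```

```text
t: 4.98
tool_pos: [0.5265, -0.1221, 0.1458]
tool_rot: [0.813, 3.032, -0.002]
contact_force: [-2.4, -2.5, 5.2]
opening: 0.0416
grip_force: 61.1
```

Converted, -0.15 m is -30, -0.13 m is -26.

```bash
python3 -m jog '[[0.0,[0,0,-2],[0,0,0]],[0.0,[0,0,-4],[0,0,0]],[0.0,[0,0,-7],[0,0,0]],[0.0,[0,0,-11],[0,0,0]],[0.0,[0,0,-16],[0,0,0]],[0.0,[0,0,-21],[0,0,0]],[0.0,[0,0,-26],[0,0,0]],[0.0,[0,0,-30],[0,0,0]],[0.0,[0,0,-30],[0,0,0]],[0.0,[0,0,-30],[0,0,0]]]'
cat > look.py <<'E'
from tri import *
import sys
def near(l,uv): return np.array(min((d["xy"] for d in l),key=lambda x:np.hypot(*(np.array(x)-uv)))) if l else None
o=ctrl.get_obs();p=o["tool_pos"];M=R.from_rotvec(o["tool_rot"]).as_matrix()
ims={}
for n in("side","top"):
    ims[n]=ctrl.get_image(n)
    for t,h in(("figure_drum",.011-.002),("figure_foot",.147)):
        e=proj(n,p+M[:,2]*(h if t=="figure_foot" else -h));print(n,t,"expect",np.round(e,1),"seen",near(ctrl.tip_of(n,t),e))
e=proj("side",p).astype(int);x,y=max(e[0]-70,0),max(e[1]-50,0)
cv2.imwrite(f"pics/{sys.argv[1]}.png",cv2.resize(cv2.cvtColor(ims["side"][y:y+150,x:x+140],cv2.COLOR_RGB2BGR),(560,600),interpolation=2))
print(x,y,p,M[:,2],yaw(),o["contact_force"],o["wrist_torque"])
E
python3 look.py c
```

```text
t: 5.82
tool_pos: [0.5263, -0.121, 0.2955]
tool_rot: [0.812, 3.032, 0.001]
contact_force: [0.5, -0.1, -3.9]
opening: 0.0416
grip_force: 60.2
side figure_drum expect [317.5 105.1] seen [318.4 108.6]
side figure_foot expect [312.8 175.1] seen [208.6 180.4]
top figure_drum expect [342.9 216.8] seen [338.6 217.6]
top figure_foot expect [335.4 228.2] seen [338.4 226.3]
247 59 [ 0.52634168 -0.12098488  0.29552283] [ 2.48432050e-03  1.01580255e-04 -9.99996909e-01] 59.98918829980989 [ 0.51757218 -0.12724503 -3.93259355] [ 0.00567893  0.01709621 -0.01562285]
```

View pics/c.png

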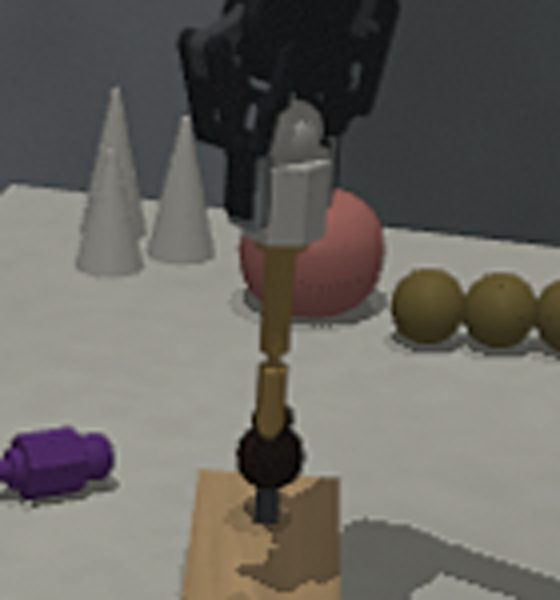

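The figure hangs upright with its foot clear of everything, at crop (268,437), which is side pixel (314,168). That agrees with a foot 129 mm below the TCP. I'll carry it over the holder now.

```bash
sed -i 's/\.147/.129/' look.py; python3 -m jog '[[0.0,[1.6,3.6,0],[0,0,0]],[0.0,[4.2,9.2,0],[0,0,0]],[0.0,[7.2,16,0],[0,0,0]],[0.0,[10.2,22.6,0],[0,0,0]],[0.0,[13.4,29.4,0],[0,0,0]],[0.0,[16.4,36.2,0],[0,0,0]],[0.0,[19.4,42.8,0],[0,0,0]],[0.0,[22,48.6,0],[0,0,0]],[0.0,[23.6,52.2,0],[0,0,0]],[0.0,[24.28,53.64,0],[0,0,0]],[0.0,[24.28,53.64,0],[0,0,0]],[0.0,[24.28,53.64,3],[0,0,0]],[0.0,[24.28,53.64,5],[0,0,0]],[0.0,[24.28,53.64,5],[0,0,0]],[0.0,[24.28,53.64,5],[0,0,0]]]'
python3 look.py d; python3 - <<'E'
from h import *
for n in("side","top"):
    print(n,[(d["xy"],d["p"]) for d in ctrl.tip_of(n,"holder_mouth")],proj(n,[.555,.172,.125]))
E
```

```text
t: 7.37
tool_pos: [0.5541, 0.1704, 0.267]
tool_rot: [-0.815, -3.03, 0.003]
contact_force: [0.1, -0.5, -2.1]
opening: 0.0418
grip_force: 60.8
side figure_drum expect [260.3 176.6] seen [261.4 181.4]
side figure_foot expect [259.9 249. ] seen [260.  247.2]
top figure_drum expect [196.4 206.6] seen [195.1 207.9]
top figure_foot expect [206.2 218. ] seen [324.8 279.9]
190 131 [0.55405345 0.1703743  0.26700514] [-3.74781772e-03 -8.41138346e-04 -9.99992623e-01] 59.9665556790239 [ 0.09976974 -0.53133377 -2.10450797] [0.05123094 0.00057089 0.04230209]
side [([259.4, 256.9], 0.78), ([103.2, 290.1], 0.62)] [258.71256578 255.64504764]
top [([205.1, 217.8], 0.67), ([138.3, 134.3], 0.6)] [206.29485625 218.36181101]
```

View pics/d.png

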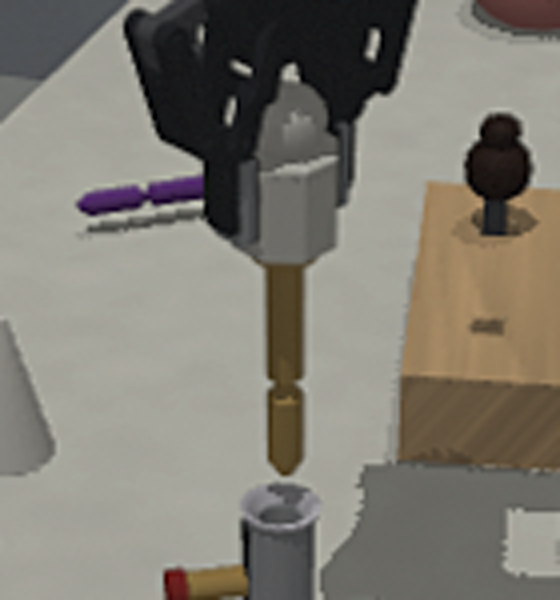

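The foot at side pixel (261,249) is about 13 mm above the mouth at (260,257), and a few mm short along +y and +x. I'll correct about 3.5 mm along tool y and lower gently.

```bash
python3 -m jog '[[0.0,[0,0.7,0],[0,0,0]],[0.0,[0,0.7,0.8],[0,0,0]],[0.0,[0,0.7,1.6],[0,0,0]],[0.0,[0,0.7,2.2],[0,0,0]],[0.0,[0,0.7,2.8],[0,0,0]],[0.0,[0,0.7,3.2],[0,0,0]],[0.0,[0,0.7,3.6],[0,0,0]],[0.0,[0,0.7,3.6],[0,0,0]],[0.0,[0,0.7,3.6],[0,0,0]]]'
```

```text
t: 8.52
tool_pos: [0.5565, 0.1749, 0.2511]
tool_rot: [-0.813, -3.034, -0.0]
contact_force: [-1.0, 0.5, -2.9]
opening: 0.0411
grip_force: 60.5
```

```bash
cat > f.py <<'E'
from h import *
o=ctrl.get_obs();print(np.round(o["tool_pos"],4),"F",np.round(o["contact_force"],2),"tool F",np.round(totool(o["contact_force"]),2),"tau",np.round(o["wrist_torque"],2),o["t"])
E
python3 f.py
```

```text
[0.5565 0.1749 0.2511] F [-1.05  0.49 -2.87] tool F [ 1.15 -0.1   2.87] tau [0.23 0.16 0.04] 8.5167
```

Converted, 0.006 m is 1.2, 0.0045 m is 0.9.

```bash
python3 -m jog '[[0.0,[0,0,0.3],[0,0,0]],[0.0,[0,0,0.6],[0,0,0]],[0.0,[0,0,0.9],[0,0,0]],[0.0,[0,0,1.2],[0,0,0]],[0.0,[0,0,1.2],[0,0,0]],[0.0,[0,0,1.2],[0,0,0]]]' >/dev/null; python3 f.py
```

```text
[0.5564 0.175  0.2449] F [-1.1   2.85 -0.08] tool F [2.37 1.92 0.08] tau [ 0.76  0.43 -0.02] 9.0167
```

```bash
python3 -m jog '[[0.0,[0.3,0.24,0],[0,0,0]],[0.0,[0.3,0.24,0],[0,0,0]],[0.0,[0.3,0.24,0],[0,0,0]]]' >/dev/null; python3 f.py;  python3 -m jog '[[0.0,[0,0,0.2],[0,0,0]],[0.0,[0,0,0.4],[0,0,0]],[0.0,[0,0,0.6],[0,0,0]],[0.0,[0,0,0.6],[0,0,0]],[0.0,[0,0,0.6],[0,0,0]]]' >/dev/null; python3 f.py
```

```text
[0.5558 0.1762 0.2447] F [-1.01  0.35 -2.42] tool F [ 1.05 -0.2   2.42] tau [0.17 0.35 0.02] 9.2667
[0.5559 0.1764 0.2423] F [-2.77  0.66 -1.06] tool F [ 2.73 -0.81  1.06] tau [0.19 0.54 0.  ] 9.6833
```

Converted, 0.0014 m is 0.28, -0.0006 m is -0.12.

```bash
python3 -m jog '[[0.0,[0.28,-0.12,0],[0,0,0]],[0.0,[0.28,-0.12,0],[0,0,0]],[0.0,[0.28,-0.12,0],[0,0,0]]]' >/dev/null; python3 f.py;  python3 -m jog '[[0.0,[0,0,0.2],[0,0,0]],[0.0,[0,0,0.4],[0,0,0]],[0.0,[0,0,0.6],[0,0,0]],[0.0,[0,0,0.8],[0,0,0]],[0.0,[0,0,0.8],[0,0,0]]]' >/dev/null; python3 f.py
```

```text
[0.5546 0.1766 0.2423] F [-0.25  0.85 -0.91] tool F [0.64 0.62 0.91] tau [0.14 0.12 0.  ] 9.9333
[0.5544 0.1767 0.2379] F [-0.01  0.51 -2.28] tool F [0.27 0.44 2.28] tau [ 0.18  0.04 -0.02] 10.35
```

```bash
for i in 1; do python3 -m jog '[[0.0,[0,0.06,0.2],[0,0,0]],[0.0,[0,0.06,0.4],[0,0,0]],[0.0,[0,0.06,0.6],[0,0,0]],[0.0,[0,0.06,0.8],[0,0,0]],[0.0,[0,0.06,0.8],[0,0,0]]]' >/dev/null; python3 f.py; done;  python3 -m jog '[[0.0,[0,0,0.2],[0,0,0]],[0.0,[0,0,0.4],[0,0,0]],[0.0,[0,0,0.6],[0,0,0]],[0.0,[0,0,0.8],[0,0,0]],[0.0,[0,0,0.8],[0,0,0]]]' >/dev/null; python3 f.py
```

```text
[0.5545 0.1769 0.234 ] F [-0.52 -0.42 -2.29] tool F [ 0.24 -0.63  2.29] tau [0.1  0.1  0.02] 10.7667
[0.5545 0.1769 0.2299] F [-0.75  0.45 -2.56] tool F [0.87 0.01 2.56] tau [0.01 0.15 0.04] 11.1833
```

```bash
for i in 1; do python3 -m jog '[[0.0,[0.06,0,0.2],[0,0,0]],[0.0,[0.06,0,0.4],[0,0,0]],[0.0,[0.06,0,0.6],[0,0,0]],[0.0,[0.06,0,0.8],[0,0,0]],[0.0,[0.06,0,0.8],[0,0,0]]]' >/dev/null; python3 f.py; done;  python3 -m jog '[[0.0,[0,0,0.2],[0,0,0]],[0.0,[0,0,0.4],[0,0,0]],[0.0,[0,0,0.6],[0,0,0]],[0.0,[0,0,0.8],[0,0,0]],[0.0,[0,0,0.8],[0,0,0]]]' >/dev/null; python3 f.py
```

```text
[0.5543 0.1771 0.226 ] F [-0.11  0.38 -2.9 ] tool F [0.28 0.27 2.9 ] tau [-0.    0.04 -0.03] 11.6
[0.5543 0.1771 0.222 ] F [-0.05  0.32 -3.09] tool F [0.2  0.26 3.09] tau [0.01 0.03 0.02] 12.0167
```

```bash
python3 -m jog '[[0.0,[0,0,0.2],[0,0,0]],[0.0,[0,0,0.4],[0,0,0]],[0.0,[0,0,0.6],[0,0,0]],[0.0,[0,0,0.6],[0,0,0]]]' >/dev/null; python3 f.py;   python3 -m jog '[[0.0,[0,0,0.2],[0,0,0]],[0.0,[0,0,0.4],[0,0,0]],[0.0,[0,0,0.6],[0,0,0]],[0.0,[0,0,0.6],[0,0,0]]]' >/dev/null; python3 f.py
```

```text
[0.5543 0.177  0.2191] F [ 0.26 -1.21 -1.47] tool F [-0.83 -0.92  1.47] tau [-0.08  0.1  -0.08] 12.35
[0.5546 0.1769 0.2174] F [-2.34 -1.67  4.48] tool F [ 1.19 -2.62 -4.48] tau [-0.56  0.67  0.04] 12.6833
```

```bash
python3 -m jog '[[0.0,[0,0,0.2],[0,0,0]],[0.0,[0,0,0.4],[0,0,0]],[0.0,[0,0,0.4],[0,0,0]]]' >/dev/null; python3 f.py;   python3 -m jog '[[0.0,[0,0,0.2],[0,0,0]],[0.0,[0,0,0.4],[0,0,0]],[0.0,[0,0,0.4],[0,0,0]]]' >/dev/null; python3 f.py
```

```text
[0.5546 0.1766 0.2163] F [-3.43 -2.58  8.02] tool F [ 1.67 -3.95 -8.02] tau [-0.8   1.07 -0.01] 12.9333
[0.5542 0.1765 0.214 ] F [-4.31 -3.07  7.73] tool F [ 2.19 -4.83 -7.73] tau [-0.87  1.25  0.01] 13.1833
```

Converted, 0.002 m is 0.4, 0.001 m is 0.2.

```bash
python3 -m jog '[[0.0,[0,0,0.2],[0,0,0]],[0.0,[0,0,0.4],[0,0,0]],[0.0,[0,0,0.4],[0,0,0]]]' >/dev/null; python3 f.py;   python3 -m jog '[[0.0,[0,0,0.2],[0,0,0]],[0.0,[0,0,0.4],[0,0,0]],[0.0,[0,0,0.4],[0,0,0]]]' >/dev/null; python3 f.py
```

```text
[0.5541 0.1765 0.2115] F [-4.77 -3.05  6.25] tool F [ 2.6  -5.04 -6.24] tau [-0.88  1.21 -0.04] 13.4333
[0.5537 0.1767 0.2087] F [-3.33 -2.18  3.27] tool F [ 1.8  -3.57 -3.26] tau [-0.64  1.11 -0.03] 13.6833
```

```bash
python3 -m jog '[[0.0,[0,0,0.2],[0,0,0]],[0.0,[0,0,0.4],[0,0,0]],[0.0,[0,0,0.6],[0,0,0]],[0.0,[0,0,0.8],[0,0,0]],[0.0,[0,0,0.8],[0,0,0]]]' >/dev/null; python3 f.py;   python3 -m jog '[[0.0,[0,0,0.2],[0,0,0]],[0.0,[0,0,0.4],[0,0,0]],[0.0,[0,0,0.6],[0,0,0]],[0.0,[0,0,0.8],[0,0,0]],[0.0,[0,0,0.8],[0,0,0]]]' >/dev/null; python3 f.py
```

```text
[0.5536 0.1768 0.204 ] F [-3.78 -2.59  2.12] tool F [ 1.98 -4.14 -2.1 ] tau [-0.7   1.1   0.04] 14.1
[0.5537 0.1768 0.2   ] F [-4.68 -2.59  3.19] tool F [ 2.76 -4.59 -3.18] tau [-0.72  1.17  0.  ] 14.5167
```

```bash
python3 -m jog '[[0.0,[0,0,0.3],[0,0,0]],[0.0,[0,0,0.6],[0,0,0]],[0.0,[0,0,0.9],[0,0,0]],[0.0,[0,0,1.2],[0,0,0]],[0.0,[0,0,1.5],[0,0,0]],[0.0,[0,0,1.6],[0,0,0]],[0.0,[0,0,1.6],[0,0,0]]]' >/dev/null; python3 f.py;   python3 -m jog '[[0.0,[0,0,0.2],[0,0,0]],[0.0,[0,0,0.4],[0,0,0]],[0.0,[0,0,0.6],[0,0,0]],[0.0,[0,0,0.8],[0,0,0]],[0.0,[0,0,1],[0,0,0]],[0.0,[0,0,1],[0,0,0]]]' >/dev/null; python3 f.py
```

```text
[0.5537 0.1768 0.1921] F [-5.22 -2.09  3.29] tool F [ 3.48 -4.42 -3.27] tau [-0.7   1.19 -0.01] 15.1
[0.5537 0.1767 0.1872] F [-5.21 -3.84  2.74] tool F [ 2.6  -5.93 -2.72] tau [-0.72  1.26  0.  ] 15.6
```

Converted, 0.006 m is 1.2, 0.005 m is 1.

```bash
python3 -m jog '[[0.0,[0,0,0.2],[0,0,0]],[0.0,[0,0,0.4],[0,0,0]],[0.0,[0,0,0.6],[0,0,0]],[0.0,[0,0,0.8],[0,0,0]],[0.0,[0,0,1],[0,0,0]],[0.0,[0,0,1.2],[0,0,0]],[0.0,[0,0,1.2],[0,0,0]]]' >/dev/null; python3 f.py;   python3 -m jog '[[0.0,[0,0,0.2],[0,0,0]],[0.0,[0,0,0.4],[0,0,0]],[0.0,[0,0,0.6],[0,0,0]],[0.0,[0,0,0.6],[0,0,0]]]' >/dev/null; python3 f.py
```

```text
[0.5536 0.1766 0.1811] F [-5.14 -2.66  3.48] tool F [ 3.12 -4.88 -3.46] tau [-0.73  1.15 -0.02] 16.1833
[0.5535 0.1766 0.1768] F [-2.77 -2.75 -3.96] tool F [ 1.02 -3.76  3.97] tau [-0.64  0.71  0.01] 16.5167
```

Downward tug: the plunger is starting to drop into the groove. I'll continue in 1 mm steps.

```bash
for k in 1 ; do python3 -m jog '[[0.0,[0,0,0.2],[0,0,0]],[0.0,[0,0,0.2],[0,0,0]]]' >/dev/null; python3 f.py; done; python3 -m jog '[[0.0,[0,0,0.2],[0,0,0]],[0.0,[0,0,0.2],[0,0,0]]]' >/dev/null; python3 f.py;python3 -m jog '[[0.0,[0,0,0.14],[0,0,0]],[0.0,[0,0,0.14],[0,0,0]]]' >/dev/null; python3 f.py
```

```text
[0.5535 0.1766 0.1755] F [-2.25 -3.29 -4.78] tool F [ 0.3  -3.97  4.79] tau [-0.73  0.58 -0.01] 16.6833
[0.5538 0.1768 0.1747] F [-1.07 -3.03 -7.74] tool F [-0.6  -3.14  7.75] tau [-0.78  0.45  0.01] 16.85
[0.5538 0.1768 0.1744] F [-2.01 -3.88 -8.65] tool F [-0.22 -4.35  8.66] tau [-0.92  0.54  0.04] 17.0167
```

```bash
python3 -m jog '[[0.0,[0,0,0.2],[0,0,0]],[0.0,[0,0,0.2],[0,0,0]],[0.0,[0,0,0.2],[0,0,0]]]' >/dev/null; python3 f.py; python3 -m jog '[[0.0,[0,0,0.14],[0,0,0]],[0.0,[0,0,0.14],[0,0,0]],[0.0,[0,0,0.14],[0,0,0]]]' >/dev/null; python3 f.py;python3 -m jog '[[0.0,[0,0,0.14],[0,0,0]],[0.0,[0,0,0.14],[0,0,0]],[0.0,[0,0,0.14],[0,0,0]]]' >/dev/null; python3 f.py
```

```text
[0.5539 0.1768 0.1741] F [-3.31 -4.51 -6.67] tool F [ 0.6  -5.54  6.68] tau [-1.05  0.78 -0.01] 17.2667
[0.554  0.1767 0.174 ] F [-3.84 -4.5  -4.04] tool F [ 1.07 -5.81  4.04] tau [-1.09  0.91 -0.03] 17.5167
[0.5541 0.1767 0.1737] F [-4.12 -5.32 -2.89] tool F [ 0.91 -6.67  2.9 ] tau [-1.12  1.01  0.03] 17.7667
```

Converted, 0.0008 m is 0.16.

```bash
python3 -m jog '[[0.0,[0,0,0.16],[0,0,0]],[0.0,[0,0,0.16],[0,0,0]],[0.0,[0,0,0.16],[0,0,0]]]' >/dev/null; python3 f.py; python3 -m jog '[[0.0,[0,0,0.12],[0,0,0]],[0.0,[0,0,0.12],[0,0,0]],[0.0,[0,0,0.12],[0,0,0]]]' >/dev/null; python3 f.py
```

```text
[0.5543 0.1767 0.1734] F [-3.82 -6.09 -1.15] tool F [ 0.26 -7.18  1.15] tau [-1.22  1.18  0.03] 18.0167
[0.5543 0.1766 0.1731] F [-4.93 -5.28 -0.2 ] tool F [ 1.63 -7.03  0.2 ] tau [-1.29  1.31  0.01] 18.2667
```

Converted, -0.0012 m is -0.24, 0.0003 m is 0.06.

```bash
python3 -m jog '[[0.0,[0.06,-0.24,0],[0,0,0]],[0.0,[0.06,-0.24,0],[0,0,0]],[0.0,[0.06,-0.24,0],[0,0,0]]]' >/dev/null; python3 f.py; python3 -m jog '[[0.0,[0,0,0.2],[0,0,0]],[0.0,[0,0,0.2],[0,0,0]],[0.0,[0,0,0.2],[0,0,0]]]' >/dev/null; python3 f.py; python3 look.py e
```

```text
[0.554  0.1765 0.173 ] F [-3.43 -3.04  0.17] tool F [ 1.45 -4.35 -0.18] tau [-0.75  0.86  0.04] 18.5167
[0.5541 0.1764 0.1723] F [-4.82 -4.12  2.33] tool F [ 2.11 -5.98 -2.34] tau [-0.83  1.   -0.02] 18.7667
side figure_drum expect [258.7 229.3] seen [257.9 234.2]
side figure_foot expect [258.  294.6] seen [358.6 238.6]
top figure_drum expect [200.6 214.6] seen [198.1 216.6]
top figure_foot expect [209.3 224.1] seen [326.2 280.7]
188 183 [0.5541349  0.17638397 0.17230237] [ 1.67107151e-03  2.63865562e-04 -9.99998569e-01] 59.994087644454545 [-4.81974925 -4.12014154  2.33439585] [-0.83406213  1.00390658 -0.02179568]
```

View pics/e.png

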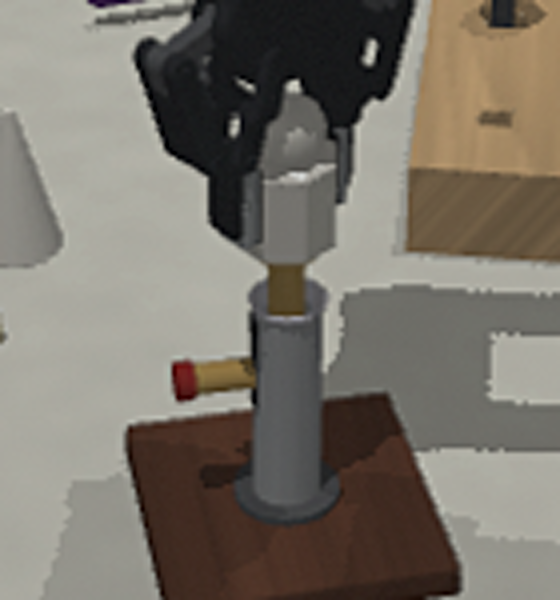

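The rod is in the holder, 82 mm below the mouth, and it is carrying about 5.5 N on the pad after the click. I'll open, pause and check.

```bash
python3 -m jog '[[0.085,[0,0,0],[0,0,0]],[0.085,[0,0,0],[0,0,0]],[0.085,[0,0,0],[0,0,0]],[0.085,[0,0,0],[0,0,0]],[0.085,[0,0,0],[0,0,0]],[0.085,[0,0,0],[0,0,0]],[0.085,[0,0,0],[0,0,0]],[0.085,[0,0,0],[0,0,0]]]'; python3 f.py
```

```text
t: 19.73
tool_pos: [0.5536, 0.1763, 0.1708]
tool_rot: [0.813, 3.034, 0.0]
contact_force: [-0.0, -0.3, -0.1]
opening: 0.085
grip_force: 0.0
[0.5536 0.1763 0.1708] F [-0.03 -0.29 -0.07] tool F [-0.12 -0.26  0.07] tau [-0.03  0.01  0.02] 19.7333
```

Converted, -0.15 m is -30, -0.14 m is -28.

```bash
python3 -m jog '[[0.085,[0,0,-2],[0,0,0]],[0.085,[0,0,-6],[0,0,0]],[0.085,[0,0,-12],[0,0,0]],[0.085,[0,0,-18],[0,0,0]],[0.085,[0,0,-24],[0,0,0]],[0.085,[0,0,-28],[0,0,0]],[0.085,[0,0,-30],[0,0,0]],[0.085,[0,0,-30],[0,0,0]],[0.085,[0,0,-30],[0,0,0]]]'
python3 - <<'E'
from h import *
s=cv2.cvtColor(ctrl.get_image("side"),cv2.COLOR_RGB2BGR)
cv2.imwrite("pics/f.png",cv2.resize(s[183:333,188:328],(560,600),interpolation=2))
E
```

```text
t: 20.48
tool_pos: [0.5534, 0.1762, 0.3207]
tool_rot: [0.813, 3.034, 0.0]
contact_force: [-0.4, 0.4, 0.0]
opening: 0.085
grip_force: 0.0
```

View pics/f.png

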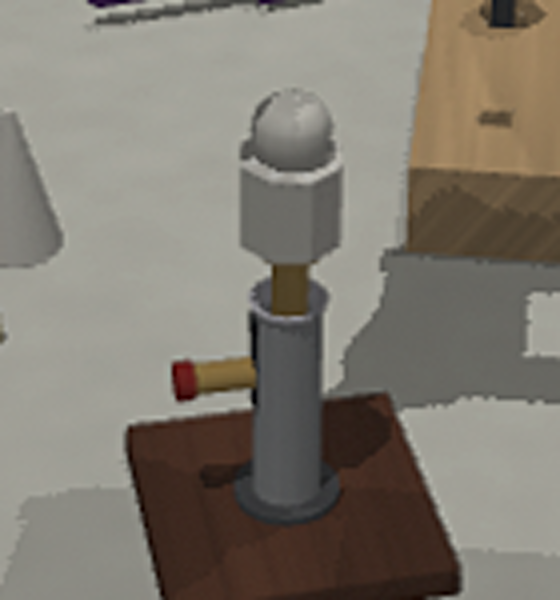

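The figure stands upright and released in the holder, with the drum at (291,205) and the collar clear of the mouth at (290,298). The visible plunger height of about 36 mm below the mouth matches the felt depth.

```bash
python3 -c "
from station import ctrl
print(ctrl.finish_job())"
```

```text
the job is handed in; nothing more can be done
None
```

The white figure is seated upright in the right-hand holder and released: I felt the plunger click and pressed it onto the pad with about 5.5 N. The job was handed in at about 20.5 s, the judge's result was not shown, and one purple look-alike toppled early in the run, away from the arm's path.

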